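# Switch the bench supply on for the control unit

### The arm

A 6-joint arm with a two-finger parallel gripper is mounted at the origin on the work surface. World frame = base frame: x ahead of the robot, y to its left, z up, the work surface at z = 0. Lengths are in mm, angles in rad, forces in N, time in s.
With the tool pointing down it reaches from about 400 to 925 mm from the base axis. Payload 12.5 kg.
Tool frame: the origin (TCP) lies on the centre line of the jaws, within the pads' length; the fingertips stand 14 mm ahead of it and the grasp point (between the pads) lies 5 mm behind it; z points along the fingers, x is the direction in which the jaws open and shut, and the axes are right-handed (so a half turn about z gives the same grasp; the last joint's range is limited). The gripper opens to 95 mm and grips with 3 to 60 N. Pads are 20 mm wide; open, the fingers measure 119 mm over their backs; the gripper's body (75 mm by 180 mm) begins 59 mm behind the grasp point.
Start: joints at [1.14, 0.491, 1.559, -0, 1.092, -0.106], TCP at [199.433, 592.344, 228.661] pointing down, gripper open.
Joint ranges: [-3.1, 3.1], [-0.84, 2.19], [0.05, 2.79], [-1.13, 4.28], [0.06, 2.93], [-2.69, 2.69]. Speed limits (rad/s): [2.22, 2.22, 2.79, 3.14, 3.14, 3.14].

### API

Orientations are given as [roll, pitch, yaw] about the fixed x, y, z axes, in that order (R = Rz(yaw) Ry(pitch) Rx(roll)).
In Python, from cell import state, read_camera, job_done gives the robot as it stands.
- The arm moves only by the shell command python3 -m handwheel 'ROWS'. ROWS is JSON, a list of rows, each an object of numbers: "hand": the finger opening in m, from 0 to 0.0951; "x", "y", "z": the shift along the world's x, y, z in m; "spin": the turn about the world's z in units of 5 degrees (1.0 is 5 degrees). In form: [{"hand": .., "x": .., "y": .., "z": .., "spin": ..}, ...]. A call has 1 to 20 rows; each row is the pose to reach, as a shift and turn from the pose commanded when the call began; what a row does not reach only later rows make up. A row lasts 1/12 s, in which the tool goes at most 41.7 mm and 7.16 degrees, less where a joint would pass 70% of its speed; a pose out of reach is approached as far as the arm can. A call with a gripper value outside its range is refused whole. The fingers move at their own pace and stop on an object; the grip force is fixed at half the most. Time passes only in rows, so rows that repeat a pose let the fingers close. It gives the time, the measured TCP pose, the force and the opening at its end, in the units of the state.
- state(): the state, without advancing time (a new reading comes with each control period).
- read_camera(name): name is "scene" or "top" or "wrist"; returns a dict with "img" (420x560x3 uint8, red, green, blue), "fx", "fy", "cx", "cy" (pixels), "D" ([k1, k2, p1, p2, k3] as OpenCV has them; the pictures are not rectified), "T" (4x4, takes a point from camera to world coordinates). Camera axes: x right, y down, z forward; pixel columns grow to the right and rows downward; lengths in mm; the calibration is good to about 2 mm. A picture is of the moment at which its call begins. There is no depth.
- job_done(): hands the job in, once; it reports no verdict.
The state is a dict: "t": time; "joints": joint angles; "qvel": joint speeds; "tau": joint torques, N m; "eef_pos": TCP position; "tcp_rot": TCP orientation; "ft_force": force on the tool from outside, world axes, zero at the start; "moment": the same for the moment, N m; "opening": opening from 0.0 (shut) to 1.0 (fully open).
Only numpy, scipy, OpenCV 4.12 (cv2) and the standard library are available. Lean on these libraries where they do the work, as an engineer would, in place of code of your own. Each camera call takes 0.05 s, during which the arm holds its last target. There are 200 camera calls.

### The job

Make the grey bench supply ready to power the control unit: turn its black knurled selector knob clockwise, click by click, until the white pointer clicks in at the green dot, without running on to the red one; roll the knob round by stroking its rim with a fingertip from one side, never taking it between the fingers. Then press the green start button right in and let it spring back. Leave all the other things on the bench and on the supply where they are.

Things in the scene. Friction and masses are not known exactly. Their poses are not given: they have to be found in the camera images.
- supply: grey bench power supply, fixed, standing flat: 260 (x) x 340 (y) x 110 mm high, dark grey flat top panel, carrying handles on its two short sides reaching 27 mm out. Origin at the centre of its underside; x points to its rear (two binding posts, red and black, 26 mm tall and 20 mm wide, at x = 98 mm, y = +-28 mm on the panel), y to its left, z up
- selector (a joint): turn of the knurled selector, rad, growing clockwise from above; rests every 0.524: 0 = white dot, 0.524 blue, 1.047 green, 1.571 red. Starts in the white or the blue rest. At value q its white pointer lies (45 degrees - q) counter-clockwise from the supply's x axis. Past half way it snaps into the next rest by itself, short of that it springs back; a click takes 1.8 N along the rim
- selector_axis (a point): point on the selector's upright axis, half way up it (16 mm above the panel), at x = -50, y = +85 mm in the supply's frame; axes as the supply's. The knob is a black cylinder 58 mm in diameter with a white pointer line, rim 4 to 28 mm above the panel; 6 N against the rim grips it enough; flat coloured dots 12 mm wide lie around it on a black disc, 49 mm from the axis
- start_top (a point): centre of the top of the green start button, 30 mm in diameter, 22 mm above the panel, pressed straight down, in a black collar 46 mm wide and 12 mm high; at x = -60 mm, y = -90 mm in the supply's frame
- start (a joint): travel of the start button, m: 0 = out, 0.006 = fully in; it springs back by itself and takes 5 N to push fully in
- ecu: engine control unit, loose: flat aluminium box 150 x 190 mm with a black connector along its -x side (187 mm overall in x), 41 mm high, lying to the right of the supply. Origin at the centre of its underside
- interface: white interface box with orange ends, loose, 120 (x) x 79 x 28 mm, left of the supply. Origin at the centre of its underside
- battery: black drill battery, loose, 115 (x) x 75 x 63 mm high, left of the supply. Origin at the centre of its underside
- cap: black round open cap, loose, 68 mm wide and 55 mm high, left of the supply. Origin at the centre of its underside
- socket: steel wrench socket, loose, 25 mm wide and 52 mm high, standing on the supply's panel behind the selector. Origin at the centre of its underside
- tape: roll of blue tape, loose, 84 mm wide and 19 mm high, lying on the supply's panel behind the start button. Origin at the centre of its underside
- screwdriver: screwdriver with a red handle, loose, 200 mm long, lying on the bench in front of the supply (robot side). Origin at the middle of its length, on its underside

How it is judged (in metres and radians):
On the way, in this order (a step that is already met when the one before it is completed fails the run):
1. the selector rests at the green dot (value of joint selector between 0.9272 and 1.1672 rad and contact force between the fingers and selector below 0.1 N), for 0.2 s.
2. the start button is pressed right in (value of joint start above 0.005 m and value of joint selector between 0.9272 and 1.1672 rad), for 0.05 s.
At the end, for the whole second after the job is handed in: The selector rests at the green dot (within 0.12 rad), the start button has been pressed in and is out again (under 1.5 mm), and each loose thing is within 30 mm of where it began (value of joint selector between 0.9272 and 1.1672 rad and velocity of joint selector between -0.05 and 0.05 rad/s and value of joint start below 0.0015 m and distance of each of ecu, interface, battery, cap, socket, tape, screwdriver from where it was at the start of the episode below 0.03 m); the robot touches nothing.
It fails at once if the selector runs on past the green dot, more than half way to the red one (value of joint selector above 1.36 rad).
It fails at once if the start button is pressed with the selector away from the green dot (value of joint start above 0.003 m and not (value of joint selector between 0.8472 and 1.2472 rad)).
It fails at once if the selector is taken between the fingers instead of being stroked from one side (contact force between the fingers and selector above 0.5 N and horizontal distance between the grasp point and selector_axis below 0.022 m and z of the grasp point in the frame of selector_axis below 0.026 m).
It fails at once if one of the loose things is pushed or lifted more than 30 mm from its place (distance of any of ecu, interface, battery, cap, socket, tape, screwdriver from where it was at the start of the episode above 0.03 m).
It also fails if it takes over 51 s, if anything falls off the work surface, if the arm or the gripper's body presses on something with over 40 N, if the wrist force passes 120 N, or if a joint passes its speed limit or range.

## Working session

There is one attempt and no reset: what is moved stays moved. The work goes in short steps, Python scripts to look and compute and a shell command to move; the robot and the scene stay as the last step left them, time stands still between calls to the robot, and variables do not carry over. Pictures are saved under pics/ and viewed, about 8 in all and at most 12, crops included, and the job is handed in when it is done.

```bash
mkdir -p pics; ls; python3 - <<'E'
from cell import state, read_camera
import cv2
s=state();print(s)
for n in("top","scene"):
    c=read_camera(n);cv2.imwrite(f"pics/{n}0.png",cv2.resize(c["img"][:,:,::-1],(784,588)));print(n,c["fx"],c["cx"],c["cy"],c["D"],c["T"])
E
```

```text
pics
{'t': 0.0, 'joints': array([ 1.14041745e+00,  4.91582118e-01,  1.55943280e+00, -1.63609178e-05,
        1.09171493e+00, -1.05643806e-01]), 'qvel': array([-0.00087181, -0.00023832, -0.00029783, -0.00023962, -0.0001176 ,
       -0.00123693]), 'tau': array([-2.26421807e-04, -6.12648654e+01, -2.58170253e+01,  6.92535401e-02,
        4.82962397e-02, -4.84209102e-05]), 'eef_pos': array([199.32508009, 592.12717778, 228.05346347]), 'tcp_rot': array([-3.14148717e+00,  1.13238045e-03,  1.24606887e+00]), 'ft_force': array([-0.11823983,  1.04008169, -0.33711462]), 'moment': array([ 0.01322397, -0.00025469,  0.01657703]), 'opening': 0.9978651202774141}
top 384.7194741598815 280.3025364541679 214.8102137728784 [-0.01591122  0.          0.          0.          0.        ] [[ 5.19075686e-02 -9.78046222e-01  2.01819703e-01  3.64622453e+02]
 [-9.98637535e-01 -5.19195191e-02  5.23812488e-03  8.90617545e+01]
 [ 5.35525370e-03 -2.01816629e-01 -9.79408684e-01  1.12848545e+03]
 [ 0.00000000e+00  0.00000000e+00  0.00000000e+00  1.00000000e+00]]
scene 535.042706384573 283.95901125971307 199.13117530985946 [-0.0820242  0.         0.         0.         0.       ] [[-5.40909957e-01  5.04477407e-01 -6.72992544e-01  1.40123105e+03]
 [ 8.40909446e-01  3.08233096e-01 -4.44818685e-01  6.52148728e+02]
 [-1.69624013e-02 -8.06532643e-01 -5.90946167e-01  8.55878618e+02]
 [ 0.00000000e+00  0.00000000e+00  0.00000000e+00  1.00000000e+00]]
```

View pics/top0.png

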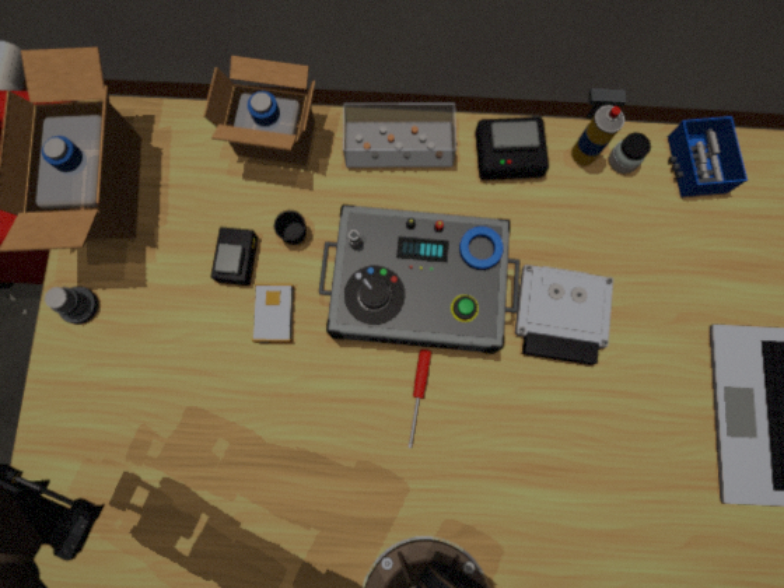

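View pics/scene0.png

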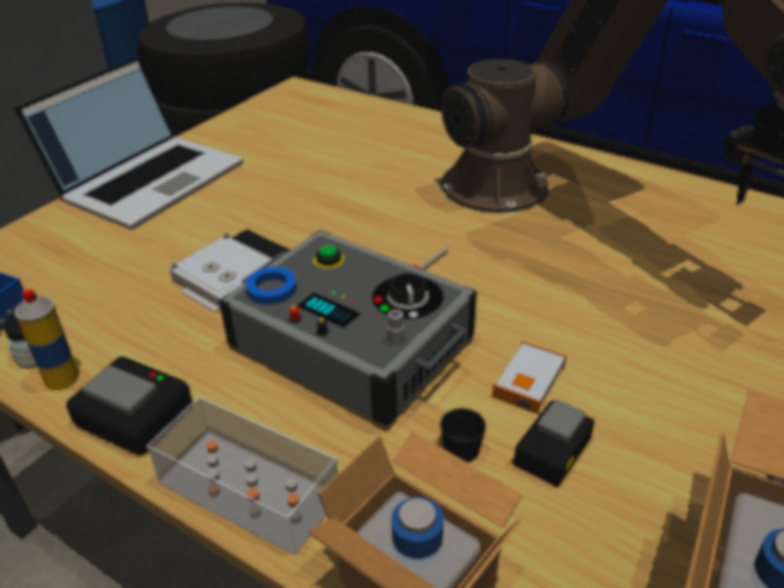

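The top view shows the supply with the knob at (375,291), the button at (465,307), the tape at (482,248), the socket at (355,240) and the posts at (411,223) and (439,226). The pointer seems to point at white. I'll enlarge to confirm that and refine the positions.

```bash
python3 - <<'E'
from cell import read_camera
import cv2
c=read_camera("top");cv2.imwrite("pics/crop1.png",cv2.resize(c["img"][140:260,225:385,::-1],(800,600),interpolation=cv2.INTER_CUBIC))
E
```

```text
(no output)
```

View pics/crop1.png

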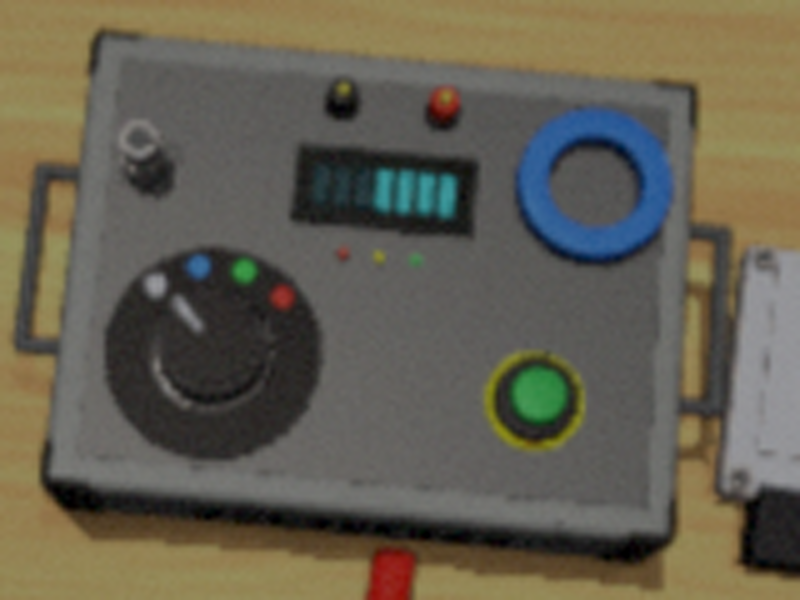

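```bash
cat > h.py <<'E'
import numpy as np, cv2
from cell import state, read_camera
def proj(c,P):
    T=np.linalg.inv(c["T"]);K=np.array([[c["fx"],0,c["cx"]],[0,c["fy"],c["cy"]],[0,0,1]])
    return cv2.projectPoints(np.float64(P).reshape(-1,1,3),cv2.Rodrigues(T[:3,:3])[0],T[:3,3],K,np.array(c["D"]))[0].reshape(-1,2)
def w(p,P):
    P=np.atleast_2d(np.float64(P));a=p[2];R=np.array([[np.cos(a),-np.sin(a),0],[np.sin(a),np.cos(a),0],[0,0,1]])
    return P@R.T+[p[0],p[1],0]
E
python3 - <<'E'
from h import *
from scipy.optimize import least_squares
c=read_camera("top")
d=[(-50+49*np.cos(a),85+49*np.sin(a),111) for a in np.radians([45,15,-15,-45])]
P=d+[(-60,-90,132),(130,170,110),(130,-170,110),(98,28,136),(98,-28,136)]
uv=np.array([(155,286),(199,266),(244,271),(282,297),(540,394),(103,38),(692,92),(343,90),(444,96)])
px=(uv+.5)/5-.5+[225,140]
r=least_squares(lambda p:(proj(c,w([p[0]*100,p[1]*100,p[2]],P))-px).ravel(),[5,1,0],loss="soft_l1")
p=r.x*[100,100,1];print(p,np.round((proj(c,w(p,P))-px),1).tolist())
np.save("p.npy",p)
print(w(p,[(-50,85,126),(-60,-90,132)]))
# loose things at top heights (crop px)
from numpy.linalg import inv
def ground(u,v,z):
    n=cv2.undistortPoints(np.float64([[[u,v]]]),np.array([[c["fx"],0,c["cx"]],[0,c["fy"],c["cy"]],[0,0,1]]),np.array(c["D"])).ravel()
    dr=c["T"][:3,:3]@[*n,1];o=c["T"][:3,3];return o+dr*(z-o[2])/dr[2]
q=lambda u,v:((u+.5)/5-.5+225,(v+.5)/5-.5+140)
for n,(u,v),z in [("socket",(140,138),162),("tape",(594,184),129)]:
    g=ground(*q(u,v),z);g[2]=0;print(n,g, (g-[p[0],p[1],0])@ w([0,0,p[2]],np.eye(3)).T)
E
```

```text
[ 6.30684235e+02  4.38691560e+01 -4.43863195e-02] [[0.1, 0.0], [-0.2, 0.3], [0.0, 0.2], [-0.0, 0.3], [-0.3, 0.3], [-1.7, -1.9], [1.4, -1.4], [0.0, -0.1], [0.4, 0.6]]
[[584.50507905 131.00402587 126.        ]
 [566.74987256 -43.37989724 132.        ]]
socket [687.68132789 173.68181822   0.        ] [ 51.18094125 132.21386886   0.        ]
tape [685.88144373 -70.97899939   0.        ] [  60.23885754 -112.28584364    0.        ]
```

Fit residuals are under 0.6 px on the dots and posts. The knob axis is at (584.5, 131), the button at (566.7, -43.4), and the pointer is at white, so it needs two clicks. I'll stroke from the robot side toward +y with the shut fingertips, and start by moving above the pre-approach point.

```bash
python3 -m handwheel '[{"hand":0,"x":0.03,"y":-0.04,"z":0.02,"spin":0.5},{"hand":0,"x":0.32,"y":-0.465,"z":0.02,"spin":3.2},{"hand":0,"x":0.32,"y":-0.465,"z":0.02,"spin":3.2},{"hand":0,"x":0.32,"y":-0.465,"z":0.02,"spin":3.2},{"hand":0,"x":0.32,"y":-0.465,"z":0.02,"spin":3.2},{"hand":0,"x":0.32,"y":-0.465,"z":0.02,"spin":3.2},{"hand":0,"x":0.32,"y":-0.465,"z":0.02,"spin":3.2},{"hand":0,"x":0.32,"y":-0.465,"z":0.02,"spin":3.2},{"hand":0,"x":0.32,"y":-0.465,"z":0.02,"spin":3.2},{"hand":0,"x":0.32,"y":-0.465,"z":0.02,"spin":3.2},{"hand":0,"x":0.32,"y":-0.465,"z":0.02,"spin":3.2},{"hand":0,"x":0.32,"y":-0.465,"z":0.02,"spin":3.2},{"hand":0,"x":0.32,"y":-0.465,"z":0.02,"spin":3.2},{"hand":0,"x":0.32,"y":-0.465,"z":0.02,"spin":3.2},{"hand":0,"x":0.32,"y":-0.465,"z":0.02,"spin":3.2},{"hand":0,"x":0.32,"y":-0.465,"z":0.02,"spin":3.2},{"hand":0,"x":0.32,"y":-0.465,"z":0.02,"spin":3.2},{"hand":0,"x":0.32,"y":-0.465,"z":0.02,"spin":3.2},{"hand":0,"x":0.32,"y":-0.465,"z":0.02,"spin":3.2}]'
python3 - <<'E'
from h import *
s=state();print(s["eef_pos"],s["tcp_rot"],s["ft_force"],s["opening"])
c=read_camera("wrist");cv2.imwrite("pics/w1.png",c["img"][:,:,::-1])
p=np.load("p.npy");print(proj(c,w(p,[(-50,85,138),(-60,-90,132)])))
E
```

```text
t: 1.78
eef_pos: [518.8, 128.4, 248.8]
tcp_rot: [-3.142, -0.0, 1.527]
ft_force: [0.4, -0.3, 0.4]
opening: 0.008
[518.84548668 128.39059334 248.7743386 ] [-3.14157701e+00 -1.69488508e-04  1.52688515e+00] [ 0.40523478 -0.28655331  0.3888033 ] 0.007586157277452582
[[286.28466454 280.77963475]
 [ 94.53879242 265.77255219]]
```

View pics/w1.png

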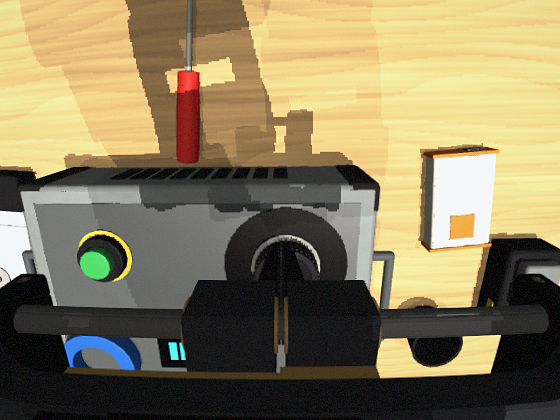

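The button appears at (95,264), against a predicted (94.5,266), so the pose is good. The knob's rim is visible at (286,250). Next I descend beside the knob.

```bash
python3 -m handwheel '[{"hand":0,"x":0,"y":0,"z":-0.03,"spin":0},{"hand":0,"x":0,"y":0,"z":-0.06,"spin":0},{"hand":0,"x":0,"y":0,"z":-0.09,"spin":0},{"hand":0,"x":0,"y":0,"z":-0.11,"spin":0},{"hand":0,"x":0,"y":0,"z":-0.118,"spin":0},{"hand":0,"x":0,"y":0,"z":-0.118,"spin":0},{"hand":0,"x":0,"y":0,"z":-0.118,"spin":0},{"hand":0,"x":0,"y":0,"z":-0.118,"spin":0}]'
python3 - <<'E'
from h import *
s=state();p=np.load("p.npy");print(s["eef_pos"],s["ft_force"])
print((s["eef_pos"]-[p[0],p[1],0])@w([0,0,p[2]],np.eye(3)).T)
print(w(p,[(-92,78,130)])-s["eef_pos"])
E
```

```text
t: 2.5
eef_pos: [520.0, 127.6, 132.0]
tcp_rot: [3.14, -0.0, 1.526]
ft_force: [0.3, 0.5, 0.6]
opening: 0.006
[520.02037619 127.63303622 131.98863479] [0.25774448 0.4910024  0.63445604]
[-114.27161447   78.77103159  131.98863479]
[[22.2154669  -1.75850262 -1.98863479]]
```

```bash
python3 -m handwheel '[{"hand":0,"x":0.010,"y":-0.002,"z":-0.002,"spin":0},{"hand":0,"x":0.018,"y":-0.002,"z":-0.002,"spin":0},{"hand":0,"x":0.021,"y":-0.002,"z":-0.002,"spin":0},{"hand":0,"x":0.021,"y":-0.002,"z":-0.002,"spin":0},{"hand":0,"x":0.021,"y":-0.002,"z":-0.002,"spin":0}]'
python3 -m handwheel '[{"hand":0,"x":0.002,"y":0,"z":0,"spin":0},{"hand":0,"x":0.002,"y":0,"z":0,"spin":0},{"hand":0,"x":0.002,"y":0,"z":0,"spin":0}]'
python3 -m handwheel '[{"hand":0,"x":0.001,"y":0,"z":0,"spin":0},{"hand":0,"x":0.001,"y":0,"z":0,"spin":0},{"hand":0,"x":0.001,"y":0,"z":0,"spin":0}]'
```

```text
t: 2.92
eef_pos: [540.6, 125.3, 128.7]
tcp_rot: [-3.142, -0.0, 1.525]
ft_force: [-1.0, 0.0, 0.2]
opening: 0.006
t: 3.17
eef_pos: [542.4, 125.4, 128.7]
tcp_rot: [-3.142, -0.0, 1.525]
ft_force: [0.7, -0.6, -0.3]
opening: 0.006
t: 3.42
eef_pos: [543.2, 125.4, 128.6]
tcp_rot: [-3.141, -0.0, 1.525]
ft_force: [-2.2, -0.3, 2.0]
opening: 0.008
```

```bash
python3 -m handwheel '[{"hand":0,"x":0.001,"y":0,"z":0.002,"spin":0},{"hand":0,"x":0.001,"y":0,"z":0.002,"spin":0},{"hand":0,"x":0.001,"y":0,"z":0.002,"spin":0}]'
python3 -m handwheel '[{"hand":0,"x":0.001,"y":0,"z":0,"spin":0},{"hand":0,"x":0.001,"y":0,"z":0,"spin":0},{"hand":0,"x":0.001,"y":0,"z":0,"spin":0}]'
```

```text
t: 3.67
eef_pos: [543.4, 125.3, 130.3]
tcp_rot: [-3.139, 0.0, 1.525]
ft_force: [-5.8, 0.1, -0.5]
opening: 0.004
t: 3.92
eef_pos: [543.5, 125.3, 130.3]
tcp_rot: [-3.137, 0.0, 1.525]
ft_force: [-9.4, 0.8, 1.8]
opening: 0.007
```

```bash
python3 -m handwheel '[{"hand":0,"x":0.001,"y":0,"z":0,"spin":0},{"hand":0,"x":0.001,"y":0.002,"z":0,"spin":0},{"hand":0,"x":0.001,"y":0.004,"z":0,"spin":0},{"hand":0,"x":0.001,"y":0.006,"z":0,"spin":0},{"hand":0,"x":0.0015,"y":0.008,"z":0,"spin":0},{"hand":0,"x":0.0015,"y":0.010,"z":0,"spin":0},{"hand":0,"x":0.0015,"y":0.012,"z":0,"spin":0},{"hand":0,"x":0.0015,"y":0.012,"z":0,"spin":0}]'
python3 -m handwheel '[{"hand":0,"x":-0.010,"y":0,"z":0,"spin":0},{"hand":0,"x":-0.016,"y":0,"z":0,"spin":0},{"hand":0,"x":-0.016,"y":0,"z":0,"spin":0},{"hand":0,"x":-0.016,"y":0,"z":0,"spin":0}]'
python3 - <<'E'
from h import *
c=read_camera("top");cv2.imwrite("pics/crop2.png",cv2.resize(c["img"][180:240,240:320,::-1],(800,600),interpolation=cv2.INTER_CUBIC))
E
```

```text
t: 4.58
eef_pos: [544.1, 137.8, 130.2]
tcp_rot: [-3.135, 0.0, 1.525]
ft_force: [-13.6, 2.4, 4.6]
opening: 0.002
t: 4.92
eef_pos: [531.2, 137.3, 131.0]
tcp_rot: [3.141, -0.0, 1.525]
ft_force: [1.2, -0.8, 0.2]
opening: 0.007
```

View pics/crop2.png

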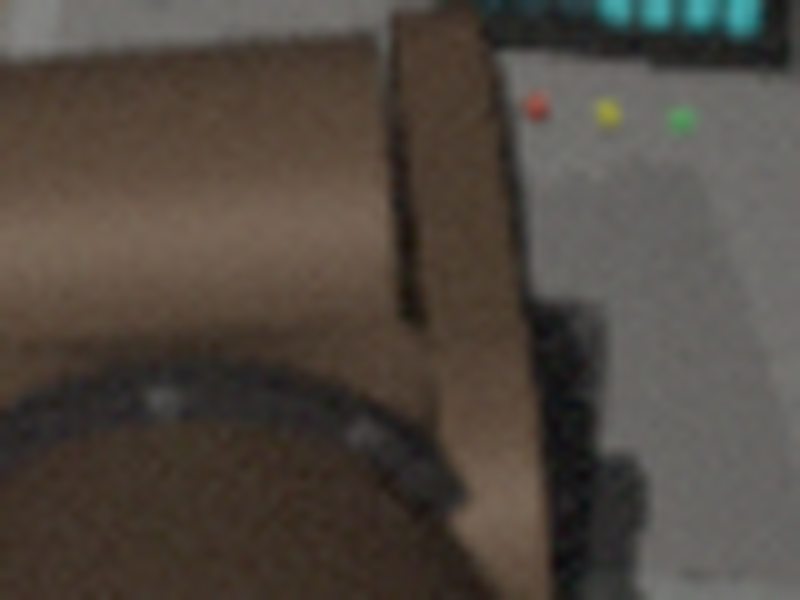

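The arm hides the knob in the top view, so I'll use the scene camera from the far side.

```bash
cat > look.py <<'E'
import sys
from h import *
c=read_camera("scene");p=np.load("p.npy")
u,v=proj(c,w(p,[(-50,85,126)]))[0].astype(int)
x0,y0=u-40,v-30
cv2.imwrite(sys.argv[1],cv2.resize(c["img"][y0:y0+60,x0:x0+80,::-1],(800,600),interpolation=cv2.INTER_CUBIC))
for n,a in zip("WBGR",np.radians([45,15,-15,-45])):
    print(n,np.round((proj(c,w(p,[(-50+r*np.cos(a),85+r*np.sin(a),z) for r,z in((10,138),(26,138),(49,111))])-[x0,y0]+.5)*10-.5).astype(int).tolist())
E
python3 look.py pics/s2.png
```

```text
File "look.py", line 8
    print(n,np.round((proj(c,w(p,[(-50+r*np.cos(a),85+r*np.sin(a),z) for r,z in((10,138),(26,138),(49,111))])-[x0,y0]+.5)*10-.5).astype(int).tolist())
         ^
SyntaxError: '(' was never closed
```

```bash
sed -i 's/    print.*/    q=proj(c,w(p,[(-50+r*np.cos(a),85+r*np.sin(a),z) for r,z in((10,138),(26,138),(49,111))]))\n    print(n,(((q-[x0,y0])+.5)*10).astype(int).tolist())/' look.py; python3 look.py pics/s2.png
```

```text
W [[422, 290], [435, 333], [455, 492]]
B [[399, 289], [374, 330], [340, 486]]
G [[380, 281], [325, 310], [248, 446]]
R [[370, 269], [300, 277], [203, 384]]
```

View pics/s2.png

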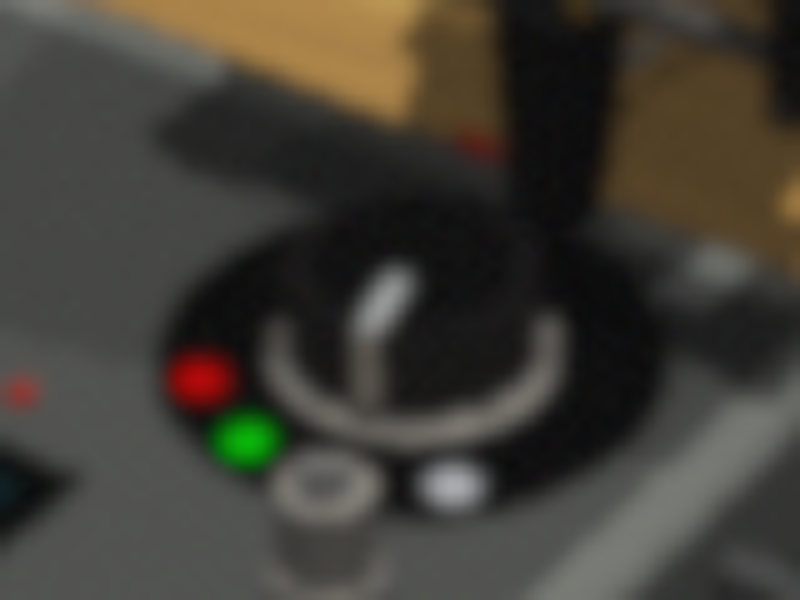

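The pointer runs (405,275) to (370,325), which matches the blue prediction, so one click is done. I'll repeat the same stroke.

```bash
python3 -m handwheel '[{"hand":0,"x":0,"y":-0.006,"z":0,"spin":0},{"hand":0,"x":0,"y":-0.012,"z":0,"spin":0},{"hand":0,"x":0.006,"y":-0.012,"z":0,"spin":0},{"hand":0,"x":0.011,"y":-0.012,"z":0,"spin":0},{"hand":0,"x":0.014,"y":-0.012,"z":0,"spin":0},{"hand":0,"x":0.0155,"y":-0.012,"z":0,"spin":0},{"hand":0,"x":0.0155,"y":-0.012,"z":0,"spin":0}]'
python3 -m handwheel '[{"hand":0,"x":0,"y":0.002,"z":0,"spin":0},{"hand":0,"x":0,"y":0.004,"z":0,"spin":0},{"hand":0,"x":0,"y":0.006,"z":0,"spin":0},{"hand":0,"x":0.0005,"y":0.008,"z":0,"spin":0},{"hand":0,"x":0.0005,"y":0.010,"z":0,"spin":0},{"hand":0,"x":0.0005,"y":0.012,"z":0,"spin":0},{"hand":0,"x":0.0005,"y":0.012,"z":0,"spin":0}]'
python3 -m handwheel '[{"hand":0,"x":-0.010,"y":0,"z":0,"spin":0},{"hand":0,"x":-0.020,"y":0,"z":0,"spin":0},{"hand":0,"x":-0.020,"y":0,"z":0,"spin":0},{"hand":0,"x":-0.020,"y":0,"z":0,"spin":0}]'
python3 look.py pics/s3.png
```

```text
t: 5.6
eef_pos: [543.6, 125.3, 130.4]
tcp_rot: [-3.134, 0.001, 1.525]
ft_force: [-17.9, -0.9, 11.9]
opening: 0.006
t: 6.18
eef_pos: [544.1, 137.9, 130.3]
tcp_rot: [-3.134, 0.0, 1.525]
ft_force: [-17.1, 3.4, 8.3]
opening: 0.006
t: 6.52
eef_pos: [527.0, 137.4, 130.9]
tcp_rot: [3.141, -0.0, 1.525]
ft_force: [-0.1, -0.1, 0.3]
opening: 0.007
W [[422, 290], [435, 333], [455, 492]]
B [[399, 289], [374, 330], [340, 486]]
G [[380, 281], [325, 310], [248, 446]]
R [[370, 269], [300, 277], [203, 384]]
```

View pics/s3.png

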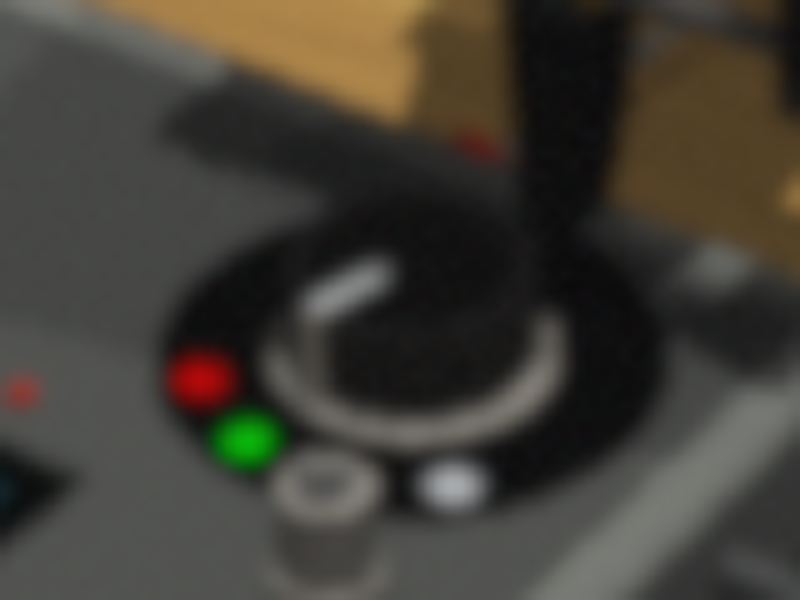

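The pointer runs (385,270) to (315,308), along the green prediction, so the knob is at green and released. Next I lift and go over the button.

```bash
python3 -m handwheel '[{"hand":0,"x":0,"y":0,"z":0.03,"spin":0},{"hand":0,"x":0,"y":0,"z":0.05,"spin":0},{"hand":0,"x":0.01,"y":-0.035,"z":0.05,"spin":0},{"hand":0,"x":0.02,"y":-0.075,"z":0.05,"spin":0},{"hand":0,"x":0.03,"y":-0.115,"z":0.05,"spin":0},{"hand":0,"x":0.04,"y":-0.155,"z":0.05,"spin":0},{"hand":0,"x":0.04,"y":-0.181,"z":0.045,"spin":0},{"hand":0,"x":0.04,"y":-0.181,"z":0.03,"spin":0},{"hand":0,"x":0.04,"y":-0.181,"z":0.022,"spin":0},{"hand":0,"x":0.04,"y":-0.181,"z":0.022,"spin":0},{"hand":0,"x":0.04,"y":-0.181,"z":0.022,"spin":0}]'
```

```text
t: 7.48
eef_pos: [567.0, -43.1, 152.5]
tcp_rot: [-3.141, -0.0, 1.526]
ft_force: [-0.7, 0.0, -0.4]
opening: 0.005
```

```bash
python3 -m handwheel '[{"hand":0,"x":0,"y":0,"z":-0.005,"spin":0},{"hand":0,"x":0,"y":0,"z":-0.009,"spin":0},{"hand":0,"x":0,"y":0,"z":-0.012,"spin":0},{"hand":0,"x":0,"y":0,"z":-0.0145,"spin":0},{"hand":0,"x":0,"y":0,"z":-0.0145,"spin":0},{"hand":0,"x":0,"y":0,"z":-0.0145,"spin":0}]'
```

```text
t: 7.98
eef_pos: [567.5, -43.0, 140.0]
tcp_rot: [3.139, -0.0, 1.526]
ft_force: [-3.3, 3.9, 19.3]
opening: 0.004
```

With 19 N and the tip at z = 126, the button is fully in. I hold briefly, then retract clear and check.

```bash
python3 -m handwheel '[{"hand":0,"x":0,"y":0,"z":-0.001,"spin":0},{"hand":0,"x":0,"y":0,"z":-0.001,"spin":0},{"hand":0,"x":0,"y":0,"z":0.02,"spin":0},{"hand":0,"x":0,"y":0,"z":0.05,"spin":0},{"hand":0,"x":-0.03,"y":0,"z":0.08,"spin":0},{"hand":0,"x":-0.07,"y":0,"z":0.11,"spin":0},{"hand":0,"x":-0.09,"y":0,"z":0.13,"spin":0},{"hand":0,"x":-0.09,"y":0,"z":0.13,"spin":0},{"hand":0,"x":-0.09,"y":0,"z":0.13,"spin":0},{"hand":0,"x":-0.09,"y":0,"z":0.13,"spin":0}]'
python3 - <<'E'
from h import *
c=read_camera("scene");cv2.imwrite("pics/s4.png",cv2.resize(c["img"][130:370,120:440,::-1],(800,600),interpolation=cv2.INTER_CUBIC))
E
```

```text
t: 8.82
eef_pos: [477.2, -43.6, 268.0]
tcp_rot: [3.141, -0.0, 1.525]
ft_force: [-0.0, 0.4, -0.4]
opening: 0.004
```

View pics/s4.png

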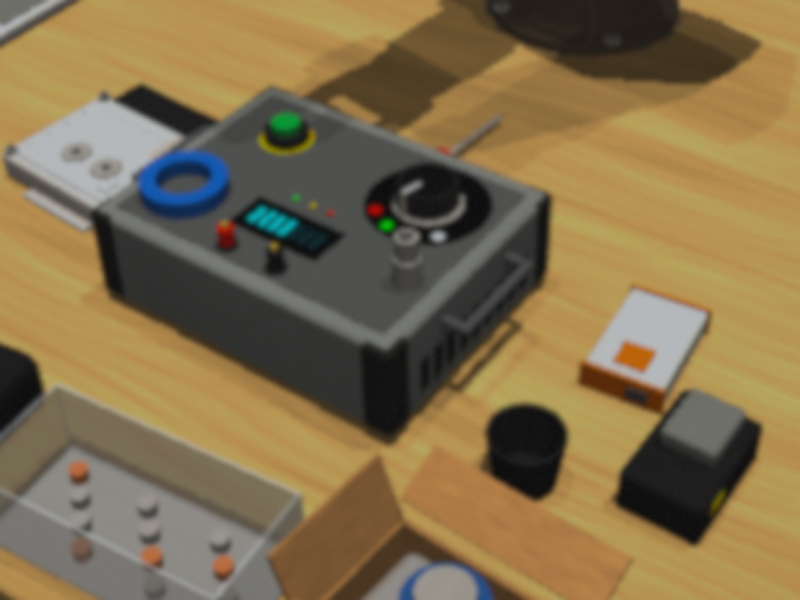

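The pointer at (412,187) still points to green, the button at (286,124) is out again, and everything else is in place. The arm is clear, so I'm handing in.

```bash
python3 -c "
from cell import job_done
print(job_done())"
```

```text
the job is handed in; nothing more can be done
None
```

The selector is at the green dot, and the start button has been pressed right in and has sprung back. I handed the job in at about 9 s of robot time; the hand-in reports no verdict.

- **Selector:** it started at white. I turned it with two 12 mm strokes of the shut fingertips along the robot-side rim, pressing with about 14–18 N. The scene camera showed it at blue after the first stroke and at green after the second, with the finger clear each time.
- **Start button:** I pressed it until it stopped, at about 19 N with the fingertip 6 mm below the button's rest height. In the last picture it was out again.
- **Other things:** the loose things looked unmoved in the last picture, though I judged that by eye rather than measuring. The screwdriver was only partly in view. The arm was clear, with the force reading near zero.

One view failed: the arm hid the knob from the top camera, so I made the selector checks with the scene camera. No checks disagreed.

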